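# Hang the key board on its stand

## Task

Lift the key board out of its slotted block and hang it on the screw of the stand, hooks facing away from the stand: bring the wide end of its keyhole over the screw head, then slide the board down until the screw is fully home in the top of the narrow slot, and let go so that it hangs straight. The screw's height was set by eye, so feel for it gently: do not ram the board against the screw or stand, do not let it drop, and leave the keys, the salt shaker and the balm pot alone.

Things in the scene. Friction and masses are not known exactly. Their poses are not given: they have to be found in the camera images.
- key_board: Dark wooden key board, 8 mm thick, 0.15 to 0.25 kg, upright in the slotted block at the start. Origin: middle of its lower edge, mid-thickness; z up the board, y along its width, x through it. Steel rail and three hooks on its front (-x), 30 to 45 mm up, reach 26 mm before the origin. Body 90 mm wide, 0 to 95 mm up; the plain tab above is 36 mm wide, up to 165 mm.
- tab (a point): Middle of the key board's tab, 130 mm above its lower edge, mid-thickness; axes as the key board's. Grip the tab with one pad on the front and one on the back and the fingertips no lower than here: when the board hangs, this point is level with or above the top of the stand.
- slot_end (a point): Closed top end of the keyhole's narrow slot, 85 mm above the key board's lower edge, on the middle line, mid-thickness; axes as the key board's. The keyhole goes right through: an eight-sided wide hole 20 mm across, centred 21 mm below this point, runs at its top into the slot, 10 mm wide, which ends here.
- slotted_block: Light wooden block, 70 x 110 mm, 32 mm high, fixed. A slot 10 mm wide and 25 mm deep runs along its y through the middle and holds the key board's lower edge. Origin: centre of its underside.
- stand: Light wooden stand, fixed. Origin on the table, at the middle of the front face of its upright board; x points into the board, y along its width, z up. Upright: 100 mm wide, 16 mm thick, top at 148 mm. Foot: 120 mm wide, 12 mm high, from 58 mm before the face to 34 mm behind. A steel screw stands out of the front face (see point screw_mid).
- screw_mid (a point): Point on the stand's front face, 120 mm up, axes as the stand's. The screw sticks out along -x, level with it sideways but at a height set by eye: its axis is anywhere from 16 mm below to 16 mm above, unmeasured. Neck 6 mm thick, 13 mm long, then a flat head 16 mm across, front 17.5 mm from the face. Firm under gentle force. Board fully home: slot end 3 mm above the screw's axis.
- keys: Bunch of keys lying flat on the table, 104 x 115 mm, 8 mm high. Bystander.
- salt_shaker: Glass salt shaker, 44 mm diameter, 90 mm high, standing. Origin: centre of its underside. Bystander.
- balm_pot: Small round pot with red lid, 58 mm diameter, 50 mm high, standing. Origin: centre of its underside. Bystander.
There are look-alikes about, which are no part of the job. There is more than one size of the slotted_block; the one meant has the size given above.

How it is judged:
On the way, in this order (a step that is already met when the one before it is completed fails the run):
1. the key board is held in the fingers, lifted clear of the slotted block (height (world z) of key_board above 0.045 m and contact force between the fingers and key_board above 1 N), for 0.1 s.
2. still held, the key board is close to the face of the stand, its keyhole over the screw head (x of slot_end in the frame of stand above -0.0135 m and y of slot_end in the frame of stand between -0.007 and 0.007 m and z of slot_end in the frame of stand below 0.168 m and contact force between the fingers and key_board above 1 N), for 0.1 s.
At the end, for the whole second after the job is handed in: The key board hangs at rest on the stand's screw alone, behind the screw head (slot end within 12 mm in front of the stand's face, within 4 mm of its middle line, 104 to 142 mm above the table), within 0.12 rad of upright and 0.15 rad of parallel to the face (x of slot_end in the frame of stand between -0.012 and 0 m and y of slot_end in the frame of stand between -0.004 and 0.004 m and z of slot_end in the frame of stand between 0.104 and 0.142 m and angle between key_board's own z axis and vertical below 0.12 rad and angle between the x axis of key_board and the x axis of stand, either way round below 0.15 rad and x of key_board in the frame of stand below 0 m and contact force between key_board and stand above 0.7 N and contact force between key_board and slotted_block below 0.1 N and linear speed of key_board below 0.03 m/s and angular speed of key_board below 0.3 rad/s); the robot touches nothing.
It fails at once if the key board is pressed against the stand or its screw with more than 25 N (contact force between key_board and stand above 25 N).
It fails at once if the key board drops (moves faster than 0.2 m/s while not held) (contact force between the fingers and key_board below 0.2 N and linear speed of key_board above 0.2 m/s).
It fails at once if keys: moved by more than 25 mm (distance of keys from where it was at the start of the episode above 0.025 m).
It fails at once if salt shaker: moved by more than 25 mm (distance of salt_shaker from where it was at the start of the episode above 0.025 m).
It fails at once if balm pot: moved by more than 25 mm (distance of balm_pot from where it was at the start of the episode above 0.025 m).
It also fails if it takes over 64 s, if anything falls off the work surface, if the arm or the gripper's body presses on something with over 40 N, if the wrist force passes 120 N, or if a joint passes its speed limit or range.

## Robot

A 6-joint arm with a two-finger parallel gripper is mounted at the origin on a cart in front of the work surface, level with it; the furniture and walls round the work are solid. World frame = base frame: x ahead of the robot, y to its left, z up, the work surface at z = 0. Lengths are in m, angles in rad, forces in N, time in s.
With the tool pointing down it reaches from about 0.35 to 0.975 m from the base axis. Payload 4.9 kg.
Tool frame: the origin (TCP) lies on the mounting face of the last link; the fingertips stand 173 mm ahead of it and the grasp point (between the pads) lies 155 mm ahead of it (tcp_to_grasp is the distance from the TCP to the grasp point, in m); z points along the fingers, y is the line along which they close (so a half turn about z gives the same grasp; the last joint's range is limited). The gripper opens to 85 mm and grips with 20 to 120 N. Pads are 22 mm wide; open, the fingers measure 114 mm over their backs; the gripper's body (76 mm by 85 mm) begins 54 mm behind the grasp point. The pads swing forward as they close: fully open they stand 13 mm farther back than shut.
Start: joints at [1.216, 0.053, 1.613, -0, 1.476, -0.119], TCP at [0.146, 0.608, 0.405] pointing down, gripper open.
Joint ranges: [-3.01, 3.01], [-1.01, 2.22], [0.06, 2.58], [-1.02, 4.17], [0.09, 2.62], [-3.14, 3.14]. Speed limits (rad/s): [2.57, 2.57, 3.14, 3.14, 3.14, 3.14].

## Interface

Orientations are given as a rotation vector (axis times angle).
In Python, from station import get_obs, get_image, calibration, finish_job, tcp_to_grasp gives the robot as it stands. The module is installed in compiled form; this text tells all that it offers.
- The arm moves only by the tool arm_command, never from a script. Its argument "plan" is a list that holds one entry, the list of rows, each a list of 6 numbers: the shift along the tool's x, y, z in cm, then the turn, a rotation vector about the tool's x, y, z in rad. A call has 1 to 12 rows; each row is the pose to reach, as a shift and turn from the pose commanded when the call began, along the tool's axes at that moment; what a row does not reach only later rows make up. A row lasts 1/12 s, in which the tool goes at most 41.7 mm and 7.16 degrees, less where a joint would pass 70% of its speed; a pose out of reach is approached as far as the arm can. A call with a gripper value outside its range is refused whole. "gripper" is the closure, from -1 (fully open) to 1 (shut), set as the call begins (left out, the last holds). The fingers move at their own pace and stop on an object; "force" is the grip in N (left out, the last holds). Time passes only in rows, so rows that repeat a pose let the fingers close. It gives the time, the measured TCP pose, the force, the opening and the grip force at its end, in the units of the state.
- get_obs(): the state, without advancing time (a new reading comes with each control period).
- get_image(name): name is "scene" or "top" or "wrist"; returns (picture, depth): 400x640x3 uint8, blue, green, red; 400x640 float32, m along the optical axis (not along the pixel's ray), 0 where there is no reading.
- calibration(name): a dict with "fx", "fy", "cx", "cy" (pixels), "pose" (4x4, takes a point from camera to world coordinates). Camera axes: x right, y up, looking along -z (the intrinsics and any distortion apply to the point x, -y, -z); pixel columns grow to the right and rows downward; lengths in m; the calibration is good to about 2 mm. A picture is of the moment at which its call begins: read the wrist's pose just before it. calibration takes no time and is no camera call; for the wrist camera it gives the pose at the moment of the call.
- finish_job(): hands the job in; it is judged then, once.
The state is a dict: "t": time; "q": joint angles; "dq": joint speeds; "effort": joint torques, N m; "tool_pos": TCP position; "tool_rot": TCP orientation; "contact_force": force on the tool from outside, world axes, zero at the start; "wrist_torque": the same for the moment, N m; "opening": finger opening in m; "grip_force": force on a finger pad.
Only numpy, scipy, OpenCV 4.12 (cv2) and the standard library are available. Lean on these libraries where they do the work, as an engineer would, in place of code of your own. Each camera call takes 0.05 s, during which the arm holds its last target. There are 200 camera calls.

## Working session

There is one attempt and no reset: what is moved stays moved. The work goes in short steps, Python scripts to look and compute and a tool call to move; the robot and the scene stay as the last step left them, time stands still between calls to the robot, and variables do not carry over. Pictures are saved under pics/ and viewed, at most 10 in all, crops included, and the job is handed in when it is done.

Besides the shell and the picture viewer there is one more tool, called after "Call:" by a JSON object that holds its "op" and its "data", one argument or row to a line. arm_command: Moves the arm, as the interface text tells. Its arguments: {"type":"object","properties":{"plan":{"type":"array"},"gripper":{"type":"number"},"force":{"type":"number"}},"required":["plan"]}

```bash
mkdir -p pics; cat > h.py <<'E'
import numpy as np,cv2
from station import *
from scipy.spatial.transform import Rotation as R
def cloud(n):
    im,d=get_image(n);c=calibration(n)
    v,u=np.mgrid[0:400,0:640]
    P=np.stack([(u-c['cx'])/c['fx']*d,-(v-c['cy'])/c['fy']*d,-d],-1)
    T=np.array(c['pose']);W=P@T[:3,:3].T+T[:3,3];W[d==0]=np.nan
    return im,d,W
E
python3 - <<'E'
from h import *
for n in('scene','top'):
    im,d,W=cloud(n);cv2.imwrite(f'pics/{n}0.png',im);np.save(f'{n}.npy',W)
    c=calibration(n);print({k:np.round(v,3).tolist() if not isinstance(v,str) else v for k,v in c.items()})
o=get_obs();print(o,tcp_to_grasp)
E
```

```text
{'fx': 398.236, 'fy': 398.236, 'cx': 319.895, 'cy': 194.576, 'pose': [[0.745, 0.485, -0.458, 0.081], [-0.667, 0.558, -0.494, -0.439], [0.016, 0.673, 0.739, 0.817], [0.0, 0.0, 0.0, 1.0]]}
{'fx': 448.923, 'fy': 448.923, 'cx': 330.275, 'cy': 195.377, 'pose': [[0.049, 0.978, -0.203, 0.282], [-0.999, 0.048, -0.014, 0.032], [-0.004, 0.203, 0.979, 1.282], [0.0, 0.0, 0.0, 1.0]]}
{'t': 0.1, 'q': array([ 1.21596144e+00,  5.33188955e-02,  1.61413580e+00,  1.40324120e-05,
        1.47601108e+00, -1.18982907e-01]), 'dq': array([ 0.00122947, -0.00166171, -0.00208283,  0.0010723 , -0.00156322,
       -0.00037821]), 'effort': array([ 6.84257157e-04, -3.94904423e+01, -3.71360779e+01, -1.08426002e-04,
        3.92949645e-03, -7.56653833e-06]), 'tool_pos': array([0.14595018, 0.60747824, 0.40358074]), 'tool_rot': array([-3.69565963e-01, -3.11932203e+00,  2.85454336e-03]), 'contact_force': array([ 0.32435835, -0.51713166, -0.01445335]), 'wrist_torque': array([-0.00791904,  0.00866962,  0.02126919]), 'grip_force': 0.0, 'opening': 0.0853878131756649} 0.1547
```

View pics/scene0.png

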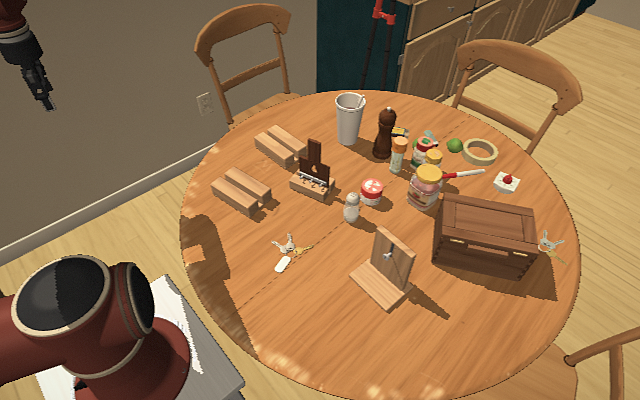

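View pics/top0.png

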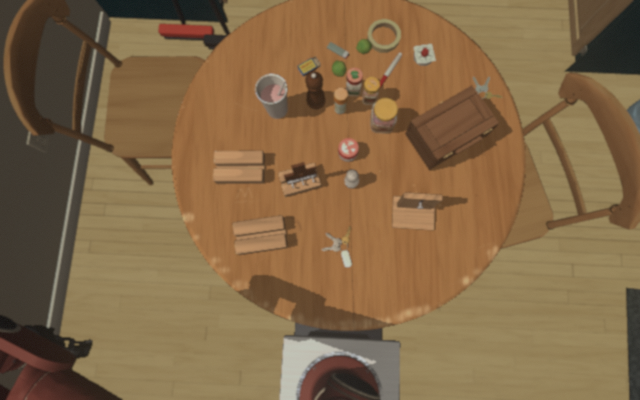

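Candidates: the key board at scene (313,165), in the block at (312,183); look-alike empty blocks at (280,145) and (240,190); a dark pepper mill at (385,135); the stand at (385,270), which is the only one. I choose the upright tabbed board with hooks at (313,165). The salt shaker is at (351,207), the balm pot at (372,190), and the keys are at (290,250). There is a second key bunch at (550,243).

```bash
python3 - <<'E'
from h import *
im=cv2.imread('pics/scene0.png')
a=cv2.resize(im[130:215,270:400],None,fx=5,fy=5,interpolation=cv2.INTER_CUBIC)[:, :650]
b=cv2.resize(im[215:315,335:430],None,fx=4.2,fy=4.2,interpolation=cv2.INTER_CUBIC)
c=np.zeros((430,800,3),np.uint8)
a=cv2.resize(a,(400,262));b=cv2.resize(b,(400,421));c[:262,:400]=a;c[:421,400:]=b;cv2.imwrite('pics/crop.png',c)
W=np.load('scene.npy');T=np.load('top.npy')
# board region: print points by height
for nm,W,(v0,v1,u0,u1),hi in(('board',W,(135,205,285,340),.03),('stand',W,(225,312,345,420),.03)):
    P=W[v0:v1,u0:u1].reshape(-1,3);C=im[v0:v1,u0:u1].reshape(-1,3)
    m=np.isfinite(P[:,0])&(P[:,2]>hi);P=P[m]
    # ransac vertical plane
    rng=np.random.default_rng(0);best=None
    for z0 in [0]:
        bc=0
        for _ in range(800):
            i,j=rng.choice(len(P),2);dv=P[j,:2]-P[i,:2];L=np.hypot(*dv)
            if L<.02: continue
            n=np.array([-dv[1],dv[0]])/L;r=(P[:,:2]-P[i,:2])@n
            k=(abs(r)<.0025);s=k.sum()
            if s>bc:bc=s;best=k
    Q=P[best];c0=Q[:,:2].mean(0);_,_,vt=np.linalg.svd(Q[:,:2]-c0)
    t=vt[0];n=vt[1]; s=(Q[:,:2]-c0)@t
    print(nm,bc,len(P),'c',c0,'t',t,'n',n,'yaw n',np.degrees(np.arctan2(n[1],n[0])))
    for z in np.arange(.03,.2,.01):
        k=(abs(Q[:,2]-z)<.005)
        if k.sum()>2:print(round(z,3),k.sum(),np.round([s[k].min(),s[k].max()],4),np.round((c0+t*(s[k].min()+s[k].max())/2),4))
    print('zmax',np.sort(Q[:,2])[-10:].round(4))
E
```

```text
board 710 1665 c [0.5858696  0.13371694] t [ 0.3286859 -0.9444393] n [0.9444393 0.3286859] yaw n 19.189034089036525
0.03 24 [-0.0601  0.0424] [0.583  0.1421]
0.04 10 [-0.0499  0.0433] [0.5848 0.1368]
0.05 36 [-0.0451  0.0437] [0.5856 0.1344]
0.06 76 [-0.045   0.0442] [0.5857 0.1341]
0.07 64 [-0.0455  0.0443] [0.5857 0.1343]
0.08 64 [-0.0444  0.042 ] [0.5855 0.1348]
0.09 72 [-0.0438  0.0443] [0.5859 0.1335]
0.1 88 [-0.0476  0.043 ] [0.5851 0.1359]
0.11 42 [-0.0439  0.0431] [0.5857 0.1341]
0.12 34 [-0.0197  0.0171] [0.5854 0.135 ]
0.13 34 [-0.019  0.017] [0.5855 0.1346]
0.14 39 [-0.0185  0.0171] [0.5856 0.1344]
0.15 38 [-0.0186  0.0168] [0.5856 0.1345]
0.16 40 [-0.0183  0.0164] [0.5855 0.1346]
0.17 41 [-0.019   0.0157] [0.5853 0.1353]
0.18 8 [-0.0114  0.0131] [0.5862 0.1329]
zmax [0.1743 0.1745 0.1751 0.1751 0.1751 0.1756 0.1756 0.1757 0.1759 0.1766]
stand 1307 1641 c [ 0.5195228  -0.19298908] t [-0.01432877 -0.99989734] n [ 0.99989734 -0.01432877] yaw n -0.821006001994924
0.03 45 [-0.0507  0.0463] [ 0.5196 -0.1908]
0.04 96 [-0.052   0.0468] [ 0.5196 -0.1904]
0.05 94 [-0.0517  0.0466] [ 0.5196 -0.1904]
0.06 99 [-0.0529  0.0465] [ 0.5196 -0.1898]
0.07 102 [-0.0517  0.0465] [ 0.5196 -0.1904]
0.08 85 [-0.0517  0.047 ] [ 0.5196 -0.1906]
0.09 94 [-0.0512  0.0475] [ 0.5195 -0.1911]
0.1 99 [-0.0514  0.0469] [ 0.5196 -0.1907]
0.11 109 [-0.0512  0.0473] [ 0.5196 -0.191 ]
0.12 114 [-0.0516  0.0464] [ 0.5196 -0.1904]
0.13 119 [-0.0508  0.0461] [ 0.5196 -0.1907]
0.14 121 [-0.0523  0.0473] [ 0.5196 -0.1905]
0.15 130 [-0.051   0.0464] [ 0.5196 -0.1907]
zmax [0.1516 0.1516 0.1517 0.1518 0.1518 0.1519 0.152  0.1522 0.1525 0.1537]
```

View pics/crop.png

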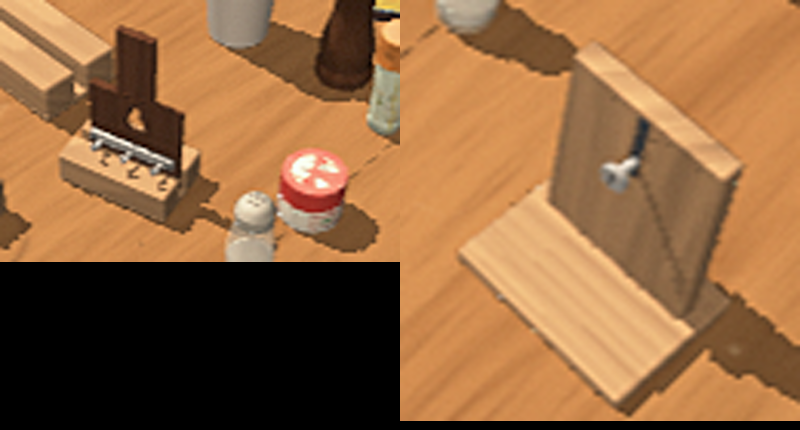

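The crop confirms the board: a tab on top, the keyhole, and the rail and hooks facing the robot. In the stand crop the screw head is at about scene (386,256). Next I compute the first move and the screw height.

```bash
cat >> h.py <<'E'
def tool():
    o=get_obs();return o,R.from_rotvec(o['tool_rot']),o['tool_pos']
def down(yaw_y):  # tool z down, tool y at heading yaw_y
    y=np.array([np.cos(yaw_y),np.sin(yaw_y),0]);z=np.array([0,0,-1.]);return R.from_matrix(np.stack([np.cross(y,z),y,z],1))
def delta(p,Rt,R0,p0):
    return np.round(R0.inv().apply(np.array(p)-p0)*100,2).tolist()+np.round((R0.inv()*Rt).as_rotvec(),4).tolist()
E
python3 - <<'E'
from h import *
o,R0,p0=tool();print(R0.as_matrix().round(3))
yaw=np.arctan2(.3287,.9444)
p=[.5894,.1358,.40]
for a in(yaw,yaw+np.pi):print(delta(p,down(a),R0,p0))
W=np.load('scene.npy');n=np.array([.99990,-.01433]);t=np.array([-.01433,-.99990]);c=np.array([.51952,-.19299])
P=W[235:285,365:410].reshape(-1,3);P=P[np.isfinite(P[:,0])]
d=(P[:,:2]-c)@n;s=(P[:,:2]-c)@t
k=(d<-.012)&(d>-.022)&(P[:,2]>.09)&(abs(s)<.025);print(k.sum(),P[k].mean(0),'s',s[k].mean(),s[k].min(),s[k].max(),'z',P[k][:,2].min(),P[k][:,2].max(),'d',d[k].min())
for nm,(v,u) in dict(salt=(200,351),pot=(185,372)).items():print(nm,W[v-2:v+3,u-2:u+3].reshape(-1,3).mean(0).round(3))
A=W.reshape(-1,3);k=(A[:,2]>.11)&(np.hypot(A[:,0]-.589,A[:,1]-.136)<.16);k2=k&(abs((A[:,:2]-[.5894,.1358])@[.944,.329])>.012);print('tall near',k2.sum(),A[k2].mean(0) if k2.any() else'')
E
```

```text
[[-0.972  0.234 -0.001]
 [ 0.234  0.972 -0.002]
 [ 0.    -0.002 -1.   ]]
[-54.14, -35.5, 0.41, -0.0018, 0.0007, 1.0]
[-54.14, -35.5, 0.41, -0.0008, -0.0021, -2.1416]
35 [ 0.50280218 -0.1901588   0.1133173 ] s -0.0025913517407094014 -0.010021719738864322 0.004376834089866641 z 0.10356605429132804 0.12102907494444826 d -0.019326088939536936
salt [ 0.581 -0.014  0.085]
pot [0.682 0.006 0.053]
tall near 0
```

Call:
{"op": "arm_command", "data": {
  "plan": [
    [[-4, -2.5, 0, 0, 0, 0.08], [-8, -5, 0, 0, 0, 0.16], [-12, -8, 0, 0, 0, 0.25], [-15.5, -10, 0, 0, 0, 0.33], [-19, -12.5, 0, 0, 0, 0.4], [-22, -14.5, 0, 0, 0, 0.48], [-25.5, -16.5, 0, 0, 0, 0.55], [-29, -19, 0, 0, 0, 0.62], [-32, -21, 0, 0, 0, 0.69], [-35, -23, 0, 0, 0, 0.76], [-38, -25, 0, 0, 0, 0.83], [-41, -27, 0, 0, 0, 0.9]]
  ],
  "gripper": -1,
  "force": 40
}}

```text
t: 1.1
tool_pos: [0.4826, 0.2473, 0.4043]
tool_rot: [-1.695, -2.645, 0.001]
contact_force: [0.4, 1.2, 0.8]
opening: 0.0855
grip_force: 0.0
```

```bash
python3 - <<'E'
from h import *
o,R0,p0=tool();print(p0,o['t'],o['dq'].round(3))
print(delta([.5894,.1358,.42],down(np.arctan2(.3287,.9444)),R0,p0))
E
```

```text
[0.48257195 0.2473445  0.40427584] 1.1 [-0.743  0.261 -0.234  0.008 -0.031  0.091]
[-14.6, 5.05, -1.57, -0.0005, 0.0, 0.0958]
```

Call:
{"op": "arm_command", "data": {
  "plan": [
    [[-3.5, 1.2, -0.4, 0, 0, 0.025], [-7, 2.4, -0.8, 0, 0, 0.05], [-10.5, 3.6, -1.2, 0, 0, 0.08], [-13, 4.5, -1.5, 0, 0, 0.1], [-14.6, 5.0, -1.5, 0, 0, 0.1], [-14.6, 5.0, -1.5, 0, 0, 0.1], [-14.6, 5.0, -1.5, 0, 0, 0.1]]
  ]
}}

```text
t: 1.68
tool_pos: [0.5884, 0.1379, 0.4188]
tool_rot: [-1.82, -2.559, 0.001]
contact_force: [-0.3, 0.4, -0.6]
opening: 0.0854
grip_force: 0.0
```

```bash
python3 - <<'E'
from h import *
o,R0,p0=tool();print(p0,o['t'],R0.as_matrix().round(4).tolist())
im,d,W=cloud('wrist');cv2.imwrite('pics/w1.png',im);np.save('w1.npy',W)
A=W.reshape(-1,3);k=np.isfinite(A[:,0])&(np.hypot(A[:,0]-.589,A[:,1]-.136)<.07)&(A[:,2]<.2)
B=A[k]
top=B[(B[:,2]>.155)];print(len(top))
n=np.array([.9444,.3287]);t=np.array([.3287,-.9444])
for nm,Q in(('tabtop',top),('shoulder',B[(B[:,2]>.085)&(B[:,2]<.12)])):
    if len(Q)>10:
        s=(Q[:,:2]-[.5894,.1358])@t;e=(Q[:,:2]-[.5894,.1358])@n
        print(nm,len(Q),Q.mean(0),'s',np.percentile(s,[1,99]),'e',np.percentile(e,[1,50,99]),'z',np.percentile(Q[:,2],[1,50,99]), 'slope',np.polyfit(s,e,1))
print(delta([.5894,.1358,.34],down(np.arctan2(.3287,.9444)),R0,p0))
E
```

```text
[0.58840553 0.13787513 0.41882412] 1.6833 [[-0.3283, 0.9446, -0.002], [0.9446, 0.3283, 0.0004], [0.0011, -0.0017, -1.0]]
553
tabtop 553 [0.58687959 0.14038333 0.16962657] s [-0.02100293  0.01445786] e [-0.00460664 -0.00086966  0.00288288] z [0.15677438 0.17035282 0.17192901] slope [-0.00022023 -0.00087487]
shoulder 293 [0.5777659  0.16719254 0.10146342] s [-0.04805861 -0.02020675] e [-0.00454304 -0.00103936  0.00263479] z [0.08704632 0.10066873 0.11776504] slope [-0.00590556 -0.00086619]
[-0.24, 0.04, 7.88, -0.0017, -0.0011, -0.0004]
```

View pics/w1.png

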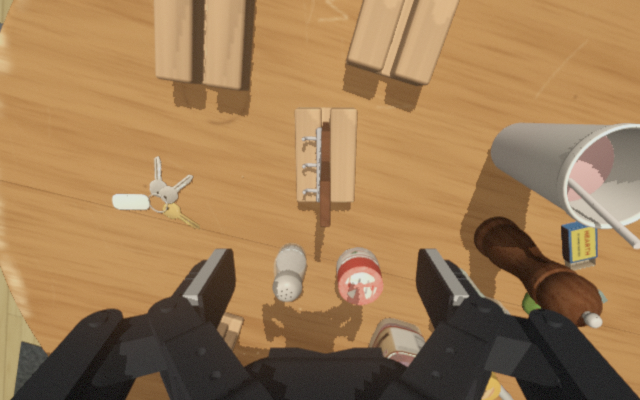

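The wrist view shows the board edge-on at (325,175), centred in the block. The fingers straddle it at (210,280) and (440,280), and the shaker (290,272) and pot (360,275) are well below. I go down and close.

Call:
{"op": "arm_command", "data": {
  "plan": [
    [[0, 0, 3, 0, 0, 0], [0, 0, 6, 0, 0, 0], [0, 0, 8, 0, 0, 0], [0, 0, 9.5, 0, 0, 0], [0, 0, 10.3, 0, 0, 0], [0, 0, 10.3, 0, 0, 0], [0, 0, 10.3, 0, 0, 0]]
  ]
}}

```text
t: 2.32
tool_pos: [0.588, 0.1389, 0.317]
tool_rot: [-1.818, -2.562, -0.0]
contact_force: [0.6, -0.3, 0.8]
opening: 0.0855
grip_force: 0.0
```

Call:
{"op": "arm_command", "data": {
  "plan": [
    [[0, 0, 0, 0, 0, 0], [0, 0, 0, 0, 0, 0], [0, 0, 0, 0, 0, 0], [0, 0, 0, 0, 0, 0], [0, 0, 0, 0, 0, 0], [0, 0, 0, 0, 0, 0], [0, 0, 0, 0, 0, 0], [0, 0, 0, 0, 0, 0], [0, 0, 0, 0, 0, 0], [0, 0, 0, 0, 0, 0], [0, 0, 0, 0, 0, 0], [0, 0, 0, 0, 0, 0]]
  ],
  "gripper": 1,
  "force": 40
}}

```text
t: 3.32
tool_pos: [0.5886, 0.138, 0.317]
tool_rot: [1.82, 2.56, 0.0]
contact_force: [-0.3, -1.5, 2.9]
opening: 0.0074
grip_force: 39.8
```

Call:
{"op": "arm_command", "data": {
  "plan": [
    [[0, 0, -0.5, 0, 0, 0], [0, 0, -1.2, 0, 0, 0], [0, 0, -2.2, 0, 0, 0], [0, 0, -3.5, 0, 0, 0], [0, 0, -5, 0, 0, 0], [0, 0, -6.5, 0, 0, 0], [0, 0, -8, 0, 0, 0], [0, 0, -9.5, 0, 0, 0], [0, 0, -11, 0, 0, 0], [0, 0, -12, 0, 0, 0], [0, 0, -12, 0, 0, 0], [0, 0, -12, 0, 0, 0]]
  ]
}}

```text
t: 4.32
tool_pos: [0.5885, 0.138, 0.4377]
tool_rot: [1.819, 2.56, 0.002]
contact_force: [-0.2, 0.4, -4.0]
opening: 0.0078
grip_force: 39.1
```

```bash
python3 - <<'E'
from h import *
o,R0,p0=tool();print(o['opening'],o['grip_force'],o['contact_force'],p0)
im,d,W=cloud('scene');np.save('s2.npy',W);cv2.imwrite('pics/s2.png',im)
# board points rel. to tool: board front plane
rel=R0.inv().apply(W.reshape(-1,3)-p0)
k=np.isfinite(rel[:,0])&(abs(rel[:,0])<.06)&(abs(rel[:,1])<.02)&(rel[:,2]>.18)&(rel[:,2]<.33);B=rel[k]
for z in np.arange(.19,.32,.01):
    Q=B[abs(B[:,2]-z)<.005]
    if len(Q)>5:print(round(z,3),len(Q),'x',Q[:,0].min().round(4),Q[:,0].max().round(4),'y',np.percentile(Q[:,1],[5,50,95]).round(4))
print('bottom',B[:,2].max())
yaw=np.arctan2(-.01433,.9999)
print(delta([.42,-.191,p0[2]],down(yaw),R0,p0))
E
```

```text
0.007756642556028838 39.06421601772308 [-0.16720079  0.42966471 -3.97497525] [0.58851791 0.13803813 0.43769927]
0.19 53 x -0.0208 0.0155 y [-0.0051 -0.0032 -0.0007]
0.2 51 x -0.0205 0.0149 y [-0.0053 -0.003   0.0013]
0.21 116 x -0.0472 0.0436 y [-0.005  -0.0025  0.0042]
0.22 105 x -0.0472 0.044 y [-0.0051 -0.0033 -0.0011]
0.23 104 x -0.048 0.0415 y [-0.0049 -0.0031 -0.0005]
0.24 87 x -0.0462 0.0408 y [-0.0052 -0.003   0.0004]
0.25 108 x -0.0466 0.0422 y [-0.0054 -0.0031  0.0026]
0.26 145 x -0.0469 0.0427 y [-0.0098 -0.0041 -0.0016]
0.27 110 x -0.0473 0.0431 y [-0.0155 -0.009  -0.0011]
0.28 43 x -0.0466 0.0424 y [-0.0053 -0.0033 -0.0009]
0.29 78 x -0.047 0.04 y [-0.0051 -0.0031 -0.0013]
0.3 87 x -0.0475 0.0405 y [-0.0052 -0.0029 -0.0014]
0.31 15 x -0.0459 0.0371 y [-0.0036 -0.0023  0.0003]
bottom 0.30834850403164304
[-25.54, -26.73, -0.03, 0.0017, 0.0001, 0.3493]
```

Call:
{"op": "arm_command", "data": {
  "plan": [
    [[-0.7, -0.7, 0, 0, 0, 0.01], [-2.1, -2, 0, 0, 0, 0.03], [-4.2, -4, 0, 0, 0, 0.06], [-6.6, -6.2, 0, 0, 0, 0.09], [-9, -8.5, 0, 0, 0, 0.12], [-11.4, -10.8, 0, 0, 0, 0.15], [-13.8, -13.1, 0, 0, 0, 0.18], [-16.2, -15.4, 0, 0, 0, 0.22], [-18.6, -17.7, 0, 0, 0, 0.25], [-21, -20, 0, 0, 0, 0.28], [-23, -22, 0, 0, 0, 0.31], [-24.5, -23.3, 0, 0, 0, 0.33]]
  ]
}}

```text
t: 5.37
tool_pos: [0.4471, -0.1719, 0.4353]
tool_rot: [-2.219, -2.221, 0.003]
contact_force: [0.1, 0.8, -2.3]
opening: 0.007
grip_force: 39.1
```

Call:
{"op": "arm_command", "data": {
  "plan": [
    [[-0.8, -0.7, 0, 0, 0, 0.01], [-1.4, -1.2, 0, 0, 0, 0.02], [-1.7, -1.5, 0, 0, 0, 0.02], [-1.7, -1.5, 0, 0, 0, 0.02], [-1.7, -1.5, 0, 0, 0, 0.02]]
  ]
}}

```text
t: 5.78
tool_pos: [0.4342, -0.1864, 0.4365]
tool_rot: [-2.237, -2.206, -0.001]
contact_force: [-0.2, 0.6, -2.9]
opening: 0.0075
grip_force: 39.1
```

```bash
python3 - <<'E'
from h import *
o,R0,p0=tool();print(o['t'],o['opening'],o['grip_force'],o['contact_force'],p0,o['tool_rot'])
print(R0.as_matrix().round(4))
im,d,W=cloud('scene');np.save('s3.npy',W);cv2.imwrite('pics/s3.png',im)
c=cv2.resize(im[140:320,330:450],None,fx=3.3,fy=3.3,interpolation=cv2.INTER_CUBIC)
i0=cv2.imread('pics/scene0.png')[235:275,365:410]
c2=cv2.resize(i0,(400,356),interpolation=cv2.INTER_CUBIC)
z=np.zeros((595,800,3),np.uint8);z[:c.shape[0],:c.shape[1]]=c[:595,:400];z[:356,400:]=c2;cv2.imwrite('pics/c3.png',z)
E
```

```text
5.7833 0.007478708868815972 39.14974093437195 [-0.23158208  0.59040659 -2.91142047] [ 0.43415687 -0.18642569  0.43654275] [-2.23675630e+00 -2.20554344e+00 -6.69189362e-04]
[[ 1.410e-02  9.999e-01  1.000e-04]
 [ 9.999e-01 -1.410e-02  5.000e-04]
 [ 5.000e-04  1.000e-04 -1.000e+00]]
```

View pics/c3.png

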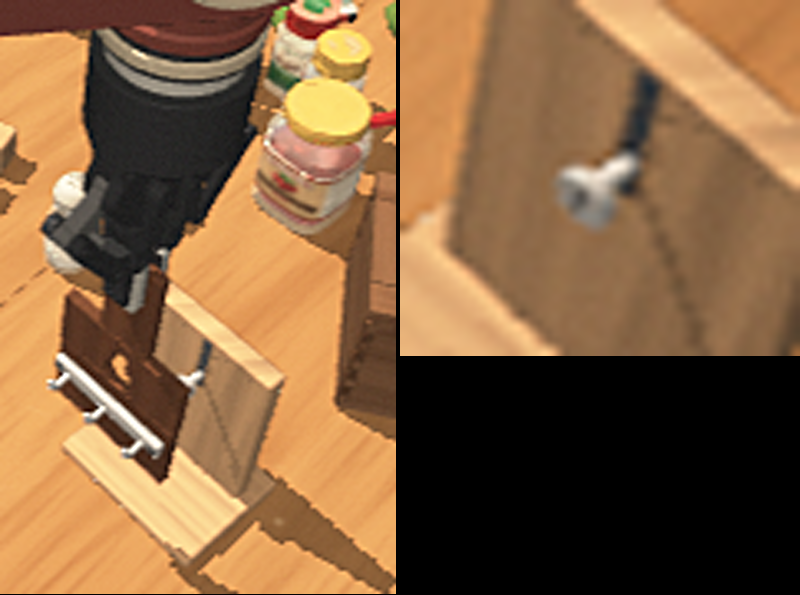

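```bash
python3 - <<'E'
from h import *
o,R0,p0=tool();c=calibration('scene');T=np.array(c['pose'])
im=cv2.imread('pics/s3.png');W=np.load('s3.npy')
n=np.array([.9999,-.0143]);t=np.array([-.0143,-.9999])
S=W-np.r_[p0[:2],0]
d=S[...,:2]@n;s=S[...,:2]@t;z=W[...,2]
k=(abs(d+.0035)<.005)&(abs(s)<.06)&(z>.09)&(z<.30)
print('board front d',np.median(d[k]))
for zz in np.arange(.13,.27,.012):
    q=k&(abs(z-zz)<.006)
    if q.sum()>5:print(zz.round(3),q.sum(),np.round([s[q].min(),s[q].max(),(s[q].min()+s[q].max())/2,np.median(d[q])],4))
print('z bottom',np.sort(z[k])[:5],'shoulder', np.sort(z[k&(abs(s)>.024)&(abs(s)<.04)])[-8:], 'expect',p0[2]-.310,p0[2]-.215)
def ray(u,v,p,nn):
    r=T[:3,:3]@np.array([(u-c['cx'])/c['fx'],-(v-c['cy'])/c['fy'],-1]);o=T[:3,3];return o+r*(((p-o)@nn)/(r@nn))
N=np.r_[n,0]
# keyhole: bright pixels enclosed by board
hsv=im.astype(int).sum(2);m=np.zeros(hsv.shape,np.uint8)
for v in range(235,265):
    print(v,' '.join('%3d'%x for x in hsv[v,355:380])) if 240<=v<=262 else 0
# screw head ellipse from the first picture
i0=cv2.imread('pics/scene0.png').astype(int);b=(i0[...,0]-i0[...,2]>-25)&(i0.sum(2)>200)
b=b[245:270,375:400];ys,xs=np.nonzero(b)
for r in range(25):print(245+r,''.join('#' if x else '.' for x in b[r]))
E
```

```text
board front d -0.003307798850370662
0.13 48 [-0.0357  0.0463  0.0053 -0.003 ]
0.142 107 [-0.0432  0.047   0.0019 -0.0033]
0.154 41 [-0.041   0.0469  0.003  -0.0033]
0.166 66 [-0.0403  0.0468  0.0033 -0.0045]
0.178 206 [-0.0417  0.0465  0.0024 -0.0035]
0.19 133 [-0.0428  0.047   0.0021 -0.0031]
0.202 132 [-0.0433  0.0468  0.0018 -0.0033]
0.214 149 [-0.0418  0.0468  0.0025 -0.0034]
0.226 162 [-0.0437  0.0466  0.0015 -0.003 ]
0.238 68 [-0.0162  0.0199  0.0018 -0.0031]
0.25 68 [-0.0151  0.0201  0.0025 -0.0033]
0.262 31 [ 0.0065  0.0204  0.0134 -0.0033]
z bottom [0.12715735 0.12801871 0.12818471 0.12983868 0.1300319 ] shoulder [0.22507727 0.225152   0.22520161 0.22529526 0.22533445 0.22545148
 0.22556635 0.22626534] expect 0.12660834845601954 0.22160834845601954
240 173 168 177 170 168 173 183 191 194 196 194 186 180 167 176 149 142 157 159 162 166 144 103 356 427
241 182 176 165 172 164 170 175 181 207 205 187 187 189 175 168 153 146 152 161 167 161 127 140 359 420
242 169 170 166 170 167 168 173 178 179 203 249 218 177 168 167 165 158 159 159 163 142 122 208 367 410
243 172 170 169 172 
[... 2109 characters left out ...]
..........
247 .........................
248 .........................
249 .........................
250 .........................
251 .........................
252 ...............##........
253 ................#........
254 ...............##........
255 ........###..###.........
256 ........####.............
257 ........######...........
258 .........#####...........
259 ..........####...........
260 .........................
261 .........................
262 .........................
263 .........................
264 .........................
265 .........................
266 .........................
267 .........................
268 .........................
269 .........................
```

The crop shows the board straight in the fingers and square to the stand. The keyhole is at about scene (366,250), and the screw head in the earlier picture is at about (386,257). I move to just in front of the head.

Call:
{"op": "arm_command", "data": {
  "plan": [
    [[0, 0.5, 0.7, 0, 0, 0], [0, 1.2, 1.8, 0, 0, 0], [-0.1, 2, 3, 0, 0, 0], [-0.1, 2.8, 4.2, 0, 0, 0], [-0.1, 3.6, 5.4, 0, 0, 0], [-0.1, 4.4, 6.5, 0, 0, 0], [-0.1, 5, 7.4, 0, 0, 0], [-0.1, 5.4, 7.9, 0, 0, 0], [-0.1, 5.5, 8.1, 0, 0, 0], [-0.1, 5.5, 8.1, 0, 0, 0], [-0.1, 5.5, 8.1, 0, 0, 0], [-0.1, 5.5, 8.1, 0, 0, 0]]
  ]
}}

```text
t: 6.83
tool_pos: [0.4891, -0.1889, 0.3565]
tool_rot: [2.237, 2.204, 0.001]
contact_force: [-0.6, -1.0, -2.4]
opening: 0.007
grip_force: 39.1
```

```bash
python3 - <<'E'
from h import *
o,R0,p0=tool();print(o['t'],o['grip_force'],o['contact_force'],p0,R0.as_matrix().round(4).tolist())
im,d,W=cloud('scene');cv2.imwrite('pics/s4.png',im)
c=cv2.resize(im[225:300,345:425],None,fx=7.5,fy=7.5,interpolation=cv2.INTER_CUBIC);cv2.imwrite('pics/c4.png',c)
E
```

```text
6.8333 39.14172112941742 [-0.59654878 -1.03823738 -2.41513719] [ 0.48905608 -0.18894758  0.35654995] [[0.0152, 0.9999, 0.0012], [0.9999, -0.0152, -0.0007], [-0.0007, 0.0012, -1.0]]
```

View pics/c4.png

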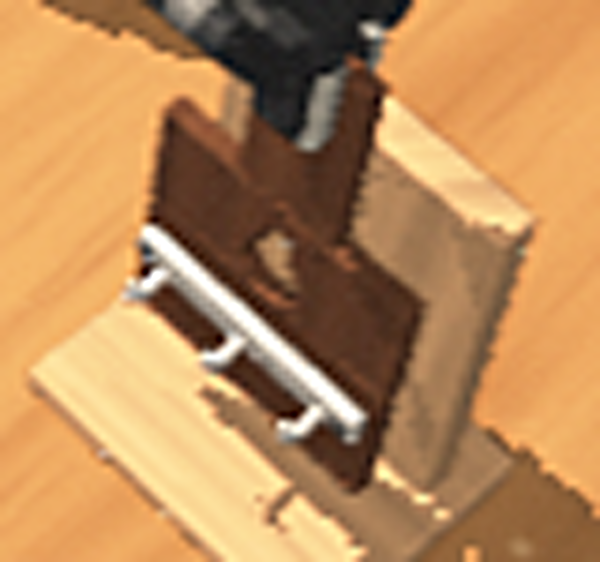

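The crop shows the board square in front of the stand with the keyhole at crop (275,258). The head is hidden behind it, as the slanted view would have it, so I feel forward gently.

Call:
{"op": "arm_command", "data": {
  "plan": [
    [[0, 0.3, 0, 0, 0, 0], [0, 0.6, 0, 0, 0, 0], [0, 0.7, 0, 0, 0, 0], [0, 0.8, 0, 0, 0, 0], [0, 0.9, 0, 0, 0, 0], [0, 1.0, 0, 0, 0, 0], [0, 1.1, 0, 0, 0, 0], [0, 1.1, 0, 0, 0, 0]]
  ]
}}

```text
t: 7.55
tool_pos: [0.5001, -0.189, 0.3557]
tool_rot: [2.238, 2.205, 0.0]
contact_force: [0.1, 0.1, -1.8]
opening: 0.0075
grip_force: 39.2
```

Call:
{"op": "arm_command", "data": {
  "plan": [
    [[0, 0.1, 0, 0, 0, 0], [0, 0.2, 0, 0, 0, 0], [0, 0.3, 0, 0, 0, 0], [0, 0.3, 0, 0, 0, 0], [0, 0.3, 0, 0, 0, 0]]
  ]
}}

```text
t: 7.97
tool_pos: [0.503, -0.189, 0.3557]
tool_rot: [-2.238, -2.205, 0.0]
contact_force: [0.3, -0.7, -2.8]
opening: 0.0074
grip_force: 39.2
```

Call:
{"op": "arm_command", "data": {
  "plan": [
    [[0, 0.1, 0, 0, 0, 0], [0, 0.2, 0, 0, 0, 0], [0, 0.3, 0, 0, 0, 0], [0, 0.4, 0, 0, 0, 0], [0, 0.5, 0, 0, 0, 0], [0, 0.5, 0, 0, 0, 0], [0, 0.5, 0, 0, 0, 0]]
  ]
}}

```text
t: 8.55
tool_pos: [0.5081, -0.1891, 0.3557]
tool_rot: [-2.238, -2.205, 0.0]
contact_force: [0.2, -0.2, -2.6]
opening: 0.0068
grip_force: 39.2
```

Call:
{"op": "arm_command", "data": {
  "plan": [
    [[0, 0.1, 0, 0, 0, 0], [0, 0.2, 0, 0, 0, 0], [0, 0.3, 0, 0, 0, 0], [0, 0.3, 0, 0, 0, 0], [0, 0.3, 0, 0, 0, 0]]
  ]
}}

```text
t: 8.97
tool_pos: [0.5111, -0.1892, 0.3557]
tool_rot: [-2.238, -2.205, 0.0]
contact_force: [0.9, -0.0, -3.4]
opening: 0.0073
grip_force: 39.2
```

Call:
{"op": "arm_command", "data": {
  "plan": [
    [[0, 0.1, 0, 0, 0, 0], [0, 0.2, 0, 0, 0, 0], [0, 0.2, 0, 0, 0, 0], [0, 0.2, 0, 0, 0, 0]]
  ]
}}

```text
t: 9.3
tool_pos: [0.5131, -0.1892, 0.3557]
tool_rot: [-2.238, -2.205, 0.0]
contact_force: [0.5, 0.1, -2.5]
opening: 0.0076
grip_force: 39.2
```

```bash
python3 - <<'E'
from h import *
o,R0,p0=tool();print(o['t'],o['grip_force'],o['contact_force'],p0)
im,d,W=cloud('scene');cv2.imwrite('pics/s5.png',im)
n=np.array([.9999,-.0143]);t=np.array([-.0143,-.9999]);c=np.array([.51952,-.19299])
d=(W[...,:2]-c)@n;s=(W[...,:2]-c)@t;z=W[...,2]
v,u=np.mgrid[0:400,0:640]
k=(abs(s)<.06)&(z>.05)&(z<.2)&(d>-.03)&(d<.02)
br=im.astype(int).sum(2)<260
q=k&br&(z<.145)&(z>.09);print('board front d',np.percentile(d[q],[10,50,90]))
q=k&br
for zz in(.07,.08,.11,.12,.13,.14,.155,.165):
    w=q&(abs(z-zz)<.005)&(d<-.005);print(zz,w.sum(),s[w].min() if w.any() else'',s[w].max() if w.any() else'')
q=k&~br&(s>.03)&(d>-.006);print('stand face d',np.percentile(d[q],[10,50,90]))
c=cv2.resize(im[225:300,345:425],None,fx=7.5,fy=7.5,interpolation=cv2.INTER_CUBIC);cv2.imwrite('pics/c5.png',c)
E
```

```text
9.3 39.15344059467316 [ 0.45807149  0.06127203 -2.45462155] [ 0.51307507 -0.18918236  0.3556962 ]
board front d [-0.01034912 -0.00943375 -0.00532351]
0.07 42 -0.04332018791800046 0.042055754801374245
0.08 10 -0.006806535334972414 0.04305288637301213
0.11 83 -0.04480530982703347 0.042581844833445105
0.12 86 -0.04306403848107227 0.04263772312799589
0.13 101 -0.04434153761400242 0.04244884705802164
0.14 120 -0.04429076480117412 0.04331054900397398
0.155 47 -0.019670777258375977 0.01622424314585804
0.165 49 -0.01608799472381398 0.016105786604363456
stand face d [-0.00052913  0.00277277  0.01141742]
```

View pics/c5.png

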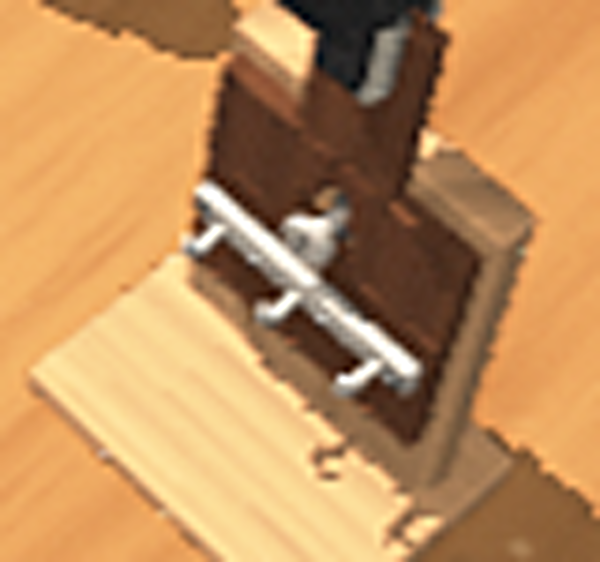

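The screw head shows through the keyhole at crop (312,232), so the board is behind the head. I shift 1 mm sideways and slide down.

Call:
{"op": "arm_command", "data": {
  "plan": [
    [[0.1, 0, 0, 0, 0, 0], [0.1, 0, 0.2, 0, 0, 0], [0.1, 0, 0.4, 0, 0, 0], [0.1, 0, 0.6, 0, 0, 0], [0.1, 0, 0.8, 0, 0, 0], [0.1, 0, 1.0, 0, 0, 0], [0.1, 0, 1.1, 0, 0, 0], [0.1, 0, 1.2, 0, 0, 0], [0.1, 0, 1.2, 0, 0, 0], [0.1, 0, 1.2, 0, 0, 0]]
  ]
}}

```text
t: 10.18
tool_pos: [0.513, -0.1882, 0.3437]
tool_rot: [-2.238, -2.205, -0.0]
contact_force: [-0.4, 0.2, -2.1]
opening: 0.0076
grip_force: 39.2
```

Call:
{"op": "arm_command", "data": {
  "plan": [
    [[0, 0, 0.1, 0, 0, 0], [0, 0, 0.2, 0, 0, 0], [0, 0, 0.3, 0, 0, 0], [0, 0, 0.4, 0, 0, 0], [0, 0, 0.4, 0, 0, 0]]
  ]
}}

```text
t: 10.6
tool_pos: [0.513, -0.1882, 0.3394]
tool_rot: [-2.238, -2.204, 0.0]
contact_force: [-1.1, -0.3, -2.3]
opening: 0.0068
grip_force: 39.2
```

Call:
{"op": "arm_command", "data": {
  "plan": [
    [[0, 0, 0.05, 0, 0, 0], [0, 0, 0.1, 0, 0, 0], [0, 0, 0.1, 0, 0, 0]]
  ]
}}

```text
t: 10.85
tool_pos: [0.513, -0.1882, 0.3386]
tool_rot: [-2.238, -2.205, 0.0]
contact_force: [0.1, -0.2, -1.4]
opening: 0.0071
grip_force: 39.2
```

Call:
{"op": "arm_command", "data": {
  "plan": [
    [[0, 0, 0.05, 0, 0, 0], [0, 0, 0.1, 0, 0, 0], [0, 0, 0.1, 0, 0, 0]]
  ]
}}

```text
t: 11.1
tool_pos: [0.513, -0.1882, 0.3376]
tool_rot: [-2.238, -2.205, 0.0]
contact_force: [-0.1, 0.1, -2.2]
opening: 0.0072
grip_force: 39.2
```

Call:
{"op": "arm_command", "data": {
  "plan": [
    [[0, 0, 0.05, 0, 0, 0], [0, 0, 0.1, 0, 0, 0], [0, 0, 0.1, 0, 0, 0]]
  ]
}}

```text
t: 11.35
tool_pos: [0.513, -0.1882, 0.3366]
tool_rot: [-2.238, -2.205, 0.0]
contact_force: [-0.5, 0.1, -1.8]
opening: 0.0074
grip_force: 39.2
```

Call:
{"op": "arm_command", "data": {
  "plan": [
    [[0, 0, 0.05, 0, 0, 0], [0, 0, 0.1, 0, 0, 0], [0, 0, 0.1, 0, 0, 0]]
  ]
}}

```text
t: 11.6
tool_pos: [0.5131, -0.1882, 0.3363]
tool_rot: [2.238, 2.205, 0.0]
contact_force: [-0.8, 0.7, 1.0]
opening: 0.0073
grip_force: 39.6
```

Call:
{"op": "arm_command", "data": {
  "plan": [
    [[0, 0, 0.05, 0, 0, 0], [0, 0, 0.1, 0, 0, 0], [0, 0, 0.1, 0, 0, 0]]
  ]
}}

```text
t: 11.85
tool_pos: [0.5132, -0.1883, 0.3361]
tool_rot: [2.237, 2.204, 0.0]
contact_force: [-2.8, 1.4, 5.0]
opening: 0.0073
grip_force: 40.4
```

The screw is home: the vertical force rises after about 19 mm of travel. I ease off the load, relax the grip and open.

Call:
{"op": "arm_command", "data": {
  "plan": [
    [[0, 0, -0.1, 0, 0, 0], [0, 0, -0.1, 0, 0, 0], [0, 0, -0.1, 0, 0, 0]]
  ],
  "force": 20
}}

```text
t: 12.1
tool_pos: [0.5131, -0.1882, 0.3362]
tool_rot: [2.238, 2.204, 0.0]
contact_force: [-1.8, 0.9, 3.6]
opening: 0.0072
grip_force: 40.0
```

Call:
{"op": "arm_command", "data": {
  "plan": [
    [[0, 0, 0, 0, 0, 0], [0, 0, 0, 0, 0, 0], [0, 0, 0, 0, 0, 0], [0, 0, 0, 0, 0, 0]]
  ],
  "gripper": 0.4
}}

```text
t: 12.43
tool_pos: [0.513, -0.1882, 0.3354]
tool_rot: [-2.238, -2.205, 0.0]
contact_force: [-0.3, 0.7, -0.2]
opening: 0.0255
grip_force: 0.0
```

```bash
python3 - <<'E'
from h import *
o,R0,p0=tool();print(o['t'],o['grip_force'],o['contact_force'],p0,o['opening'])
im,d,W=cloud('scene');cv2.imwrite('pics/s6.png',im)
c=cv2.resize(im[215:300,340:430],None,fx=6.5,fy=6.5,interpolation=cv2.INTER_CUBIC);cv2.imwrite('pics/c6.png',c)
E
```

```text
12.4333 0.0 [-0.30441427  0.67800507 -0.21822087] [ 0.51302459 -0.18820053  0.33538629] 0.025499714562395064
```

View pics/c6.png

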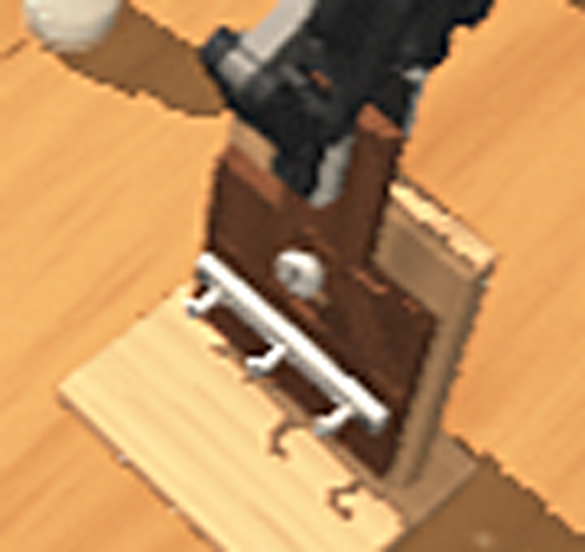

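The board hangs with the screw head at crop (298,272) in the slot, and the fingers are clear of the tab. I retract upwards.

Call:
{"op": "arm_command", "data": {
  "plan": [
    [[0, 0, 0, 0, 0, 0], [0, 0, 0, 0, 0, 0], [0, 0, -0.5, 0, 0, 0], [0, 0, -1.5, 0, 0, 0], [0, 0, -3, 0, 0, 0], [0, 0, -5, 0, 0, 0], [0, 0, -7, 0, 0, 0], [0, 0, -9, 0, 0, 0], [0, 0, -10, 0, 0, 0], [0, 0, -10, 0, 0, 0], [0, 0, -10, 0, 0, 0], [0, 0, -10, 0, 0, 0]]
  ],
  "gripper": 0
}}

```text
t: 13.48
tool_pos: [0.5128, -0.1881, 0.4344]
tool_rot: [-2.237, -2.203, 0.001]
contact_force: [-0.6, 0.8, -0.1]
opening: 0.0429
grip_force: 0.0
```

```bash
python3 - <<'E'
from h import *
o,R0,p0=tool();print(o['t'],o['contact_force'],p0,o['opening'])
im,d,W=cloud('scene')
n=np.array([.9999,-.0143]);t=np.array([-.0143,-.9999]);c=np.array([.51952,-.19299])
d=(W[...,:2]-c)@n;s=(W[...,:2]-c)@t;z=W[...,2]
q=(im.astype(int).sum(2)<260)&(abs(s)<.06)&(z>.04)&(z<.2)&(d>-.03)&(d<-.002)
for zz in(.04,.05,.09,.1,.11,.12,.14,.15,.16,.17,.18,.19):
    w=q&(abs(z-zz)<.005)
    if w.sum()>5:print(zz,w.sum(),np.round([s[w].min(),s[w].max(),np.median(d[w])],4))
c=cv2.resize(im[200:300,340:430],None,fx=5.5,fy=5.5,interpolation=cv2.INTER_CUBIC);cv2.imwrite('pics/c7.png',c)
E
```

```text
13.4833 [-0.5994809   0.75217659 -0.07419332] [ 0.51280958 -0.18809799  0.43440495] 0.04291109098198213
0.04 34 [-0.0446  0.042  -0.0082]
0.05 49 [-0.045   0.0417 -0.0083]
0.09 78 [-0.0462  0.0424 -0.0089]
0.1 77 [-0.0451  0.0421 -0.009 ]
0.11 92 [-0.0448  0.0421 -0.0092]
0.12 120 [-0.0452  0.0417 -0.0091]
0.14 43 [-0.02    0.0147 -0.0094]
0.15 51 [-0.0192  0.0153 -0.0097]
0.16 46 [-0.0186  0.0153 -0.0096]
0.17 50 [-0.0179  0.0149 -0.0102]
0.18 48 [-0.0173  0.0149 -0.0105]
0.19 47 [-0.0181  0.015  -0.0104]
```

View pics/c7.png

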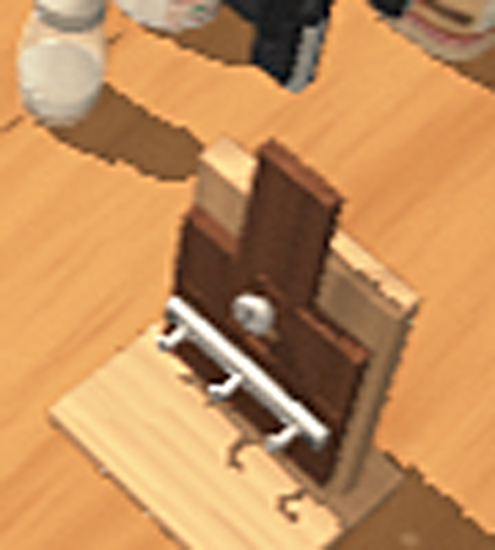

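The board hangs straight behind the screw head at crop (252,313), centred and parallel to the face, and the gripper is clear. I hand the job in.

```bash
python3 -c "
from station import *
print(finish_job())"
```

```text
the job is handed in; nothing more can be done
None
```

The key board hangs on the stand's screw, fully home in the slot with its hooks facing away from the stand, and I handed the job in at about 13.5 s; the hand-in returned no verdict.

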